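# Fasten the mixer's paddle shaft and feel its end float

### The job

The paddle shaft of the bench meat mixer is back in after washing but stands part-way out. Push it fully home until it bears on its thrust ring, press the black-knobbed keeper bolt fully down into its groove, then feel the end float: pull the shaft out firmly against the bolt, and push it back firmly against the thrust ring, each push and pull eased on slowly to a steady hand force of about 15 N kept up for a good half second, and never over 35 N even for a moment. Leave the shaft home, the bolt down and the other things on the table where they are.

Things in the scene. Friction and masses are not known exactly. Their poses are not given: they have to be found in the camera images.
- mixer: bench meat mixer, fixed: open stainless trough 280 long, 190 wide, rim 205 high, a paddle shaft along it. Origin on the table straight below the keeper bolt; x runs along the shaft towards the trough (shaft is pulled out along -x, pushed home along +x), z up. Trough's end plate at x = +55; shaft axis 125 above the table at y = 0.
- bearing: the mixer's front bearing: aluminium housing 56 across round the shaft from x = +55 to -20 (mixer frame), with a white thrust ring, 42 across, on its outer end that stops the shaft's collar. The ring wears: its face lies anywhere from x = -28 to -34, and home is where the collar meets it. Origin and axes are the mixer's.
- paddle_shaft: steel paddle shaft, slides along x only, starts 16 to 46 short of home; a seal drags with 3 N and holds it where left. Outside the bearing: collar 46 across, 9 thick; plain neck 26 across, 88 long; end flange 40 across. With the bolt down it has 2 to 12 of end float outwards from home, by wear. Both stops are nearly rigid. Origin at the mixer's when the collar face is at x = -28.
- shaft_grip (a point): middle of the shaft's plain round neck, on its axis, where it can be pinched across from above; moves with the shaft. 58 outwards (-x) from the collar's face, 39 from the neck's outer end; at mixer x = -86 minus 0 to 6 when home. Axes as the mixer's.
- keeper_bolt: keeper bolt: upright steel pin with a black knob, 30 across and 20 tall, on top of the bearing; slides straight down by 20, held by 4 N of friction where it is left. It goes fully down only if the shaft is home or within 2 of it, its groove then being under the bolt; else it stops 8 high. Origin at the mixer's when fully raised, sinks with the bolt.
- bolt_top (a point): centre of the flat top of the bolt's knob: 211 above the table when fully raised (it starts 0 to 2 below that), 191 when fully down.
- crank_mid (a point): bystander, to be left alone: loose crank handle of the mixer, taken off: steel bar 150 long with a black upright grip, 84 tall; this point is at its middle.
- plate_mid (a point): bystander, to be left alone: perforated steel mincer plate lying flat, 82 across, 10 thick; this point is at its middle.
- knife_mid (a point): bystander, to be left alone: four-winged steel mincer knife lying flat, 72 across, 14 tall; this point is at its middle.
- shaker_mid (a point): bystander, to be left alone: clear spice jar with a steel cap, 64 across, 120 tall, upright; this point is at its middle.
- steel_mid (a point): bystander, to be left alone: sharpening steel lying flat, 370 long, black handle; this point is at its middle.
- boning_mid (a point): bystander, to be left alone: boning knife lying flat, 270 long, yellow handle; this point is at its middle.
- spool_mid (a point): bystander, to be left alone: twine spool, 60 across, 68 tall, upright; this point is at its middle.

How it is judged:
By the outcome, as a careful person would: the job done as asked, in the order asked, and still so for the second after the job is handed in, with the robot touching nothing.
It also fails if it takes over 72 s, if anything falls off the work surface, if the arm or the gripper's body presses on something with over 40 N, if the wrist force passes 120 N, or if a joint passes its speed limit or range.

### The arm

A 6-joint arm with a two-finger parallel gripper is mounted at the origin on the work surface. World frame = base frame: x ahead of the robot, y to its left, z up, the work surface at z = 0. Lengths are in m, angles in rad, forces in N, time in s.
With the tool pointing down it reaches from about 0.3 to 0.875 m from the base axis. Payload 6.4 kg.
Tool frame: the origin (TCP) lies midway between the tips of the shut fingers; the grasp point (between the pads) lies 19 mm behind it; z points along the fingers, y is the direction in which the jaws open and shut (so a half turn about z gives the same grasp; the last joint's range is limited). The gripper opens to 88 mm and grips with 3 to 60 N. Pads are 18 mm wide; open, the fingers measure 123 mm over their backs; the gripper's body (75 mm by 187 mm) begins 45 mm behind the grasp point.
Start: joints at [-0.206, 0.181, 1.607, -0, 1.354, -0.206], TCP at [0.575, 0, 0.239] pointing down, gripper open.
Joint ranges: [-2.99, 2.99], [-0.89, 2.07], [0.3, 2.58], [-1.14, 4.28], [0, 2.63], [-3.12, 3.12]. Speed limits (rad/s): [2.57, 2.57, 3.01, 3.14, 3.14, 3.14].

### API

Orientations are given as a unit quaternion [w, x, y, z].
In Python, from rig import robot gives the robot as it stands. The module is installed in compiled form; this text tells all that it offers.
- The arm moves only by the tool jog_arm, never from a script. Its argument "steps" is one flat list of numbers, 6 for each row, row after row: the shift along the tool's x, y, z in units of 40 cm (1.0 is 40 cm), then the turn, a rotation vector about the tool's x, y, z in units of pi rad (1.0 is pi rad). A call has 1 to 8 rows; each row is the pose to reach, as a shift and turn from the pose commanded when the call began, along the tool's axes at that moment, turning the shorter way round; what a row does not reach only later rows make up. A row lasts 1/12 s, in which the tool goes at most 41.7 mm and 7.16 degrees, less where a joint would pass 70% of its speed; a pose out of reach is approached as far as the arm can. A call with a number of a shift or a turn outside -1 to 1 is refused whole. A call with a gripper value outside its range is refused whole. "grip" is the closure, from -1 (fully open) to 1 (shut), set as the call begins (left out, the last holds). The fingers move at their own pace and stop on an object; "newtons" is the grip in N (left out, the last holds). Time passes only in rows, so rows that repeat a pose let the fingers close. It gives the time, the measured TCP pose, the force and the opening at its end, in the units of the state.
- robot.read_state(): the state, without advancing time (a new reading comes with each control period).
- robot.snapshot(name): name is "scene" or "side" or "wrist"; returns the picture (480x640x3 uint8, red, green, blue); there is no depth.
- robot.calibration(name): a dict with "camera_matrix" (3x3 intrinsics, pixels), "rvec" (rotation vector, rad) and "tvec" (3), from world to camera coordinates, as OpenCV has them. Camera axes: x right, y down, z forward; pixel columns grow to the right and rows downward; lengths in m; the calibration is good to about 2 mm. A picture is of the moment at which its call begins: read the wrist's pose just before it. calibration takes no time and is no camera call; for the wrist camera it gives the pose at the moment of the call.
- robot.hand_in(): hands the job in, once; it reports no verdict.
Trained networks look in the newest picture that a camera, given by its name, has taken for a name from the list of things; names that differ only in an ending like _2 or _b are one class to them, and where a whole thing is asked for, a point or a joint stands for the part that bears it (a point fixed in the world has none). Each returns a list of dicts, best first, with "confidence" (0 to 1); they miss things now and then, are a little off and sometimes report something else, mostly with a low value. They report only what shows in the picture. A call takes as long as a camera call.
- robot.spot_in(camera, label): "position" ([x, y, z] in m, in world coordinates, good to about 4 mm: the middle of the surface that is visible of it).
- robot.regions_of(camera, label): "region" (480x640 bool, what is visible of it).
The state is a dict: "time_s": time; "joint_positions": joint angles; "joint_velocities": joint speeds; "joint_efforts": joint torques, N m; "tool_pos": TCP position; "tool_rot": TCP orientation; "contact_force": force on the tool from outside, world axes, zero at the start; "ft_torque": the same for the moment, N m; "gripper_width": opening from 0.0 (shut) to 1.0 (fully open).
Only numpy, scipy, OpenCV 4.12 (cv2) and the standard library are available. Lean on these libraries where they do the work, as an engineer would, in place of code of your own. Each camera call takes 0.05 s, during which the arm holds its last target. There are 200 camera calls.

## Working session

There is one attempt and no reset: what is moved stays moved. The work goes in short steps, Python scripts to look and compute and a tool call to move; the robot and the scene stay as the last step left them, time stands still between calls to the robot, and variables do not carry over. Pictures are saved under pics/ and viewed, about 8 in all and at most 12, crops included, and the job is handed in when it is done.

Besides the shell and the picture viewer there is one more tool, called after "Request:" in YAML: its name, and indented under it one key for each argument. jog_arm: Moves the arm, as the interface text tells. Shifts and turns lie within -1 to 1; 1 stands for 40 cm of shift or pi rad of turn. Its arguments: {"type":"object","properties":{"steps":{"type":"array"},"grip":{"type":"number"},"newtons":{"type":"number"}},"required":["steps"]}

```bash
mkdir -p pics; python3 - <<'E'
from rig import robot
import cv2,numpy as np
s=robot.read_state();print(s)
ims=[]
for c in ["scene","side","wrist"]:
    im=robot.snapshot(c);cv2.imwrite(f"pics/{c}0.png",im[:,:,::-1]);
    for l in ["bolt_top","shaft_grip","bearing","paddle_shaft","mixer","crank_mid","shaker_mid","spool_mid"]:
        r=robot.spot_in(c,l)
        print(c,l,[(np.round(q["position"],3).tolist(),round(q["confidence"],2)) for q in r[:2]])
print(robot.read_state()["time_s"])
E
```

```text
{'time_s': 0.0, 'joint_positions': array([-2.06274625e-01,  1.81502515e-01,  1.60802823e+00,  4.40822650e-06,
        1.35379044e+00, -2.06286926e-01]), 'joint_velocities': array([-0.00063412, -0.00073892,  0.00045264, -0.00127721,  0.0014977 ,
       -0.00170589]), 'joint_efforts': array([-5.85923790e-04, -4.33866942e+01, -3.41848969e+01,  7.00952648e-02,
        3.87157314e-02, -1.54040990e-04]), 'tool_pos': array([5.74456177e-01, 1.47260858e-04, 2.37822028e-01]), 'tool_rot': array([-7.24521907e-04,  7.07102505e-01,  7.07110529e-01, -4.71199197e-04]), 'contact_force': array([0.23173238, 0.15250807, 0.21310345]), 'ft_torque': array([ 0.05662971, -0.00648774,  0.00733017]), 'gripper_width': 0.998232534599998}
scene bolt_top [([0.544, 0.014, 0.204], 0.86)]
scene shaft_grip [([0.53, -0.06, 0.133], 0.82)]
scene bearing [([0.561, 0.027, 0.145], 0.93)]
scene paddle_shaft [([0.528, -0.059, 0.136], 0.77)]
scene mixer [([0.599, 0.202, 0.14], 0.72)]
scene crank_mid [([0.625, -0.162, 0.017], 0.61)]
scene shaker_mid [([0.683, -0.304, 0.094], 0.56)]
scene spool_mid [([0.477, -0.331, 0.055], 0.74)]
side bolt_top [([0.537, 0.004, 0.204], 0.52), ([0.462, -0.344, 0.055], 0.3)]
side shaft_grip []
side bearing [([0.55, 0.034, 0.141], 0.77)]
side paddle_shaft []
side mixer [([0.563, 0.07, 0.135], 0.98)]
side crank_mid [([0.606, -0.168, 0.016], 0.73)]
side shaker_mid [([0.656, -0.328, 0.081], 0.63), ([0.421, -0.102, 0.007], 0.26)]
side spool_mid [([0.465, -0.346, 0.054], 0.86)]
wrist bolt_top [([0.54, 0.017, 0.21], 0.57)]
wrist shaft_grip [([0.561, 0.081, 0.138], 0.74)]
wrist bearing [([0.547, 0.036, 0.148], 0.78), ([0.653, -0.278, 0.033], 0.54)]
wrist paddle_shaft [([0.554, 0.08, 0.137], 0.78)]
wrist mixer [([0.554, 0.086, 0.145], 0.69)]
wrist crank_mid [([0.61, -0.159, 0.015], 0.8)]
wrist shaker_mid [([0.654, -0.278, 0.033], 0.93)]
wrist spool_mid [([0.471, -0.308, 0.012], 0.83)]
1.35
```

View pics/scene0.png

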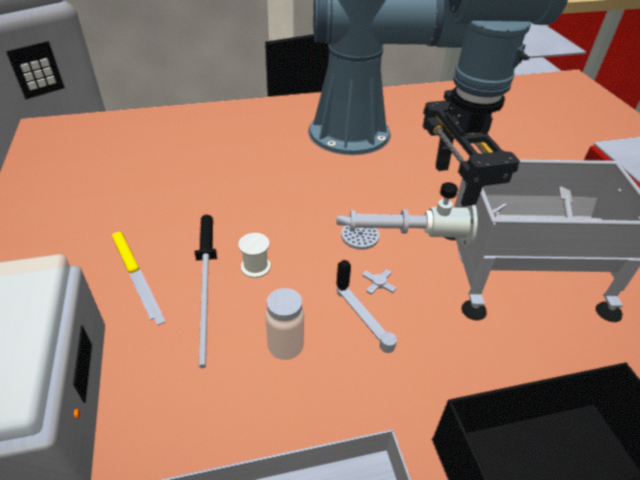

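View pics/wrist0.png

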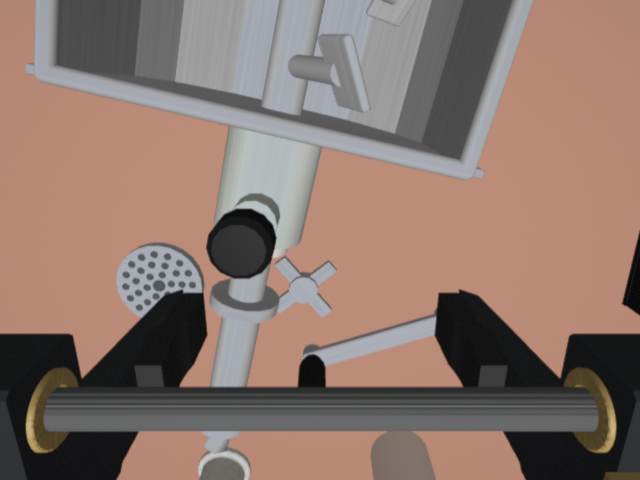

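View pics/side0.png

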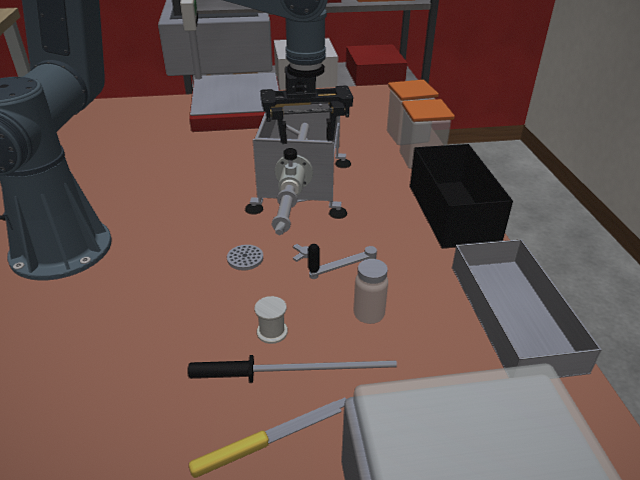

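```bash
cat > h.py <<'E'
from rig import robot
import cv2,numpy as np
def ray(c,uv,z,cal=None):
    k=cal or robot.calibration(c);K=np.array(k["camera_matrix"]);R=cv2.Rodrigues(np.array(k["rvec"],float))[0];t=np.array(k["tvec"],float).ravel()
    o=-R.T@t;d=R.T@np.linalg.inv(K)@[uv[0],uv[1],1]
    return o+d*(z-o[2])/d[2]
E
python3 - <<'E'
from h import *
for c,n,uv,z in [("wrist","rimL",(40,74),.205),("wrist","rimR",(470,176),.205),("wrist","rimRfar",(530,0),.205),
 ("wrist","knob",(241,244),.2095),("scene","knob",(449,187),.2095),("wrist","neckmid1",(249,322),.125),("wrist","neckmid2",(231,382),.125),("wrist","flange?",(217,438),.125),
 ("scene","flange",(341,220),.125),("scene","collar",(405,220),.125),("scene","neck",(375,220),.125),("side","knob",(290,154),.2095),("side","flange",(280,226),.125)]:
    print(c,n,np.round(ray(c,uv,z),4))
for c in ["scene","wrist"]:
    robot.snapshot(c)
    for l in ["paddle_shaft","bolt_top","bearing"]:
        r=robot.regions_of(c,l)
        if r:
            m=r[0]["region"];p=np.argwhere(m)[:,::-1]
            z={"paddle_shaft":.125,"bolt_top":.2095,"bearing":.125}[l]
            mu=p.mean(0);w,v=np.linalg.eigh(np.cov(p.T));q=(p-mu)@v[:,1]
            print(c,l,len(p),mu,"ends",[np.round(ray(c,mu+v[:,1]*s,z),4) for s in (q.min(),q.max())],np.round(ray(c,mu,z),4))
k=robot.calibration("wrist");R=cv2.Rodrigues(np.array(k["rvec"]))[0];print(R,-R.T@np.ravel(k["tvec"]))
E
```

```text
wrist rimL [0.4651 0.0882 0.205 ]
wrist rimR [0.6387 0.0476 0.205 ]
wrist rimRfar [0.654  0.1141 0.205 ]
wrist knob [0.5411 0.0187 0.2095]
scene knob [0.5426 0.0113 0.2095]
wrist neckmid1 [ 0.5265 -0.0681  0.125 ]
wrist neckmid2 [ 0.5111 -0.1168  0.125 ]
wrist flange? [ 0.4972 -0.167   0.125 ]
scene flange [ 0.4972 -0.1665  0.125 ]
scene collar [ 0.5209 -0.0489  0.125 ]
scene neck [ 0.5097 -0.1041  0.125 ]
side knob [ 0.5388 -0.0049  0.2095]
side flange [ 0.501  -0.1545  0.125 ]
scene paddle_shaft 1648 [425.00364078 217.64563107] ends [array([0.5543, 0.3381, 0.125 ]), array([ 0.5062, -0.1783,  0.125 ])] [ 0.5219 -0.0093  0.125 ]
scene bolt_top 269 [447.75836431 191.28624535] ends [array([0.5292, 0.0189, 0.2095]), array([ 0.5856, -0.0154,  0.2095])] [0.5536 0.0041 0.2095]
scene bearing 1712 [451.8271028 222.0432243] ends [array([0.5685, 0.0737, 0.125 ]), array([ 0.5145, -0.0099,  0.125 ])] [0.5437 0.0354 0.125 ]
wrist paddle_shaft 14487 [286.37923656 165.94891972] ends [array([0.5867, 0.139 , 0.125 ]), array([ 0.4856, -0.1785,  0.125 ])] [0.5548 0.0387 0.125 ]
wrist bolt_top 3283 [358.68169357 347.44837039] ends [array([ 0.6288, -0.0176,  0.2095]), array([ 0.5627, -0.0464,  0.2095])] [ 0.5935 -0.033   0.2095]
wrist bearing 8295 [268.49897529 181.0291742 ] ends [array([0.5245, 0.0637, 0.125 ]), array([ 0.5653, -0.0094,  0.125 ])] [0.5436 0.0295 0.125 ]
[[ 9.99999317e-01 -2.26533442e-04 -1.14681997e-03]
 [ 1.40147991e-04 -9.50734589e-01  3.10006003e-01]
 [-1.16054813e-03 -3.10005952e-01 -9.50733908e-01]] [0.57580153 0.08141603 0.38474873]
```

Request:
jog_arm:
  steps: [-0.1,-0.06,0,0,0,0.03,-0.2,-0.12,0,0,0,0.06,-0.28,-0.16,0,0,0,0.075,-0.2875,-0.16,0,0,0,0.075,-0.2875,-0.16,0,0,0,0.075,-0.2875,-0.16,0,0,0,0.075]
  grip: -1

```text
time_s: 2.25
tool_pos: [0.5113, -0.1151, 0.2389]
tool_rot: [0.0, 0.786, 0.619, 0.0]
contact_force: [-0.1, -0.2, -0.3]
gripper_width: 1.002
```

```bash
python3 - <<'E'
from h import *
import json
s=robot.read_state();print(s["time_s"],s["tool_pos"],s["tool_rot"],s["contact_force"])
k=robot.calibration("wrist")
im=robot.snapshot("wrist");cv2.imwrite("pics/w1.png",im[:,:,::-1])
np.savez("c1.npz",**{a:np.array(b) for a,b in k.items()})
for l in ["shaft_grip","bolt_top","bearing"]: print(l,[(np.round(q["position"],4),q["confidence"]) for q in robot.spot_in("wrist",l)[:2]])
E
```

```text
2.25 [ 0.51126595 -0.11505202  0.23893757] [5.65981485e-05 7.85589247e-01 6.18748239e-01 3.84146021e-04] [-0.12868811 -0.17439383 -0.29476821]
shaft_grip [(array([ 0.5203, -0.0772,  0.1357]), 0.69)]
bolt_top []
bearing [(array([ 0.532 , -0.0035,  0.1442]), 0.88)]
```

View pics/w1.png

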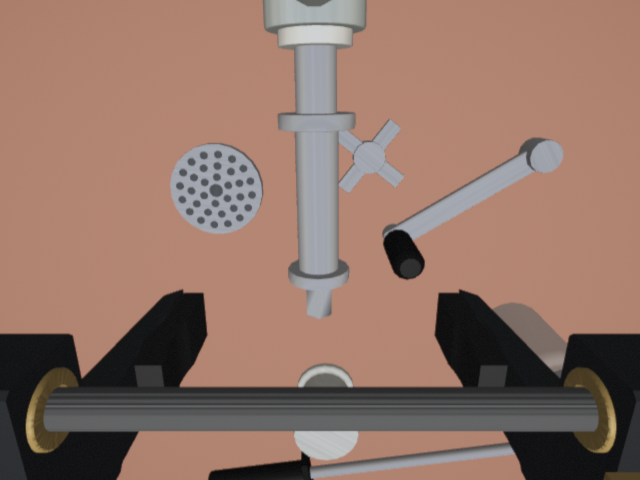

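```bash
python3 - <<'E'
from h import *
f=np.load("c1.npz");k={a:f[a] for a in f}
for n,uv,z in [("neck hi",(316,75),.125),("neckmid a",(316.5,135),.125),("neck b",(318.5,255),.125),("collarL in",(278,114),.125),("collarL out",(278,128),.125),("flange L in",(288,268),.125),("ring L out",(277,44),.125),("ring top",(316,48),.146),("collar in top",(316,112),.148),("collar out top",(316,116),.148)]:
    p=ray("wrist",uv,z,k); print(n,np.round(p,4), np.round((p[:2]-[.5113,-.1151])@[.233,.972],4),np.round((p[:2]-[.5113,-.1151])@[.972,-.233],4))
print(2*np.degrees(np.arctan2(.618748,.785589)))
E
```

```text
neck hi [ 0.5304 -0.0263  0.125 ] 0.0907 -0.0022
neckmid a [ 0.5227 -0.0589  0.125 ] 0.0573 -0.002
neck b [ 0.5058 -0.1333  0.125 ] -0.019 -0.0011
collarL in [ 0.5036 -0.0419  0.125 ] 0.0693 -0.0245
collarL out [ 0.5015 -0.0496  0.125 ] 0.0613 -0.0247
flange L in [ 0.4843 -0.1375  0.125 ] -0.028 -0.0211
ring L out [ 0.5131 -0.0054  0.125 ] 0.107 -0.0238
ring top [ 0.5335 -0.0144  0.146 ] 0.103 -0.0019
collar in top [ 0.526  -0.0452  0.148 ] 0.0714 -0.002
collar out top [ 0.5255 -0.0472  0.148 ] 0.0693 -0.002
76.44956637627601
```

Request:
jog_arm:
  steps: [0.03,-0.0045,0,0,0,-0.003,0.03,-0.0045,0.1,0,0,-0.003,0.03,-0.0045,0.2,0,0,-0.003,0.03,-0.0045,0.29,0,0,-0.003,0.03,-0.0045,0.3325,0,0,-0.003,0.03,-0.0045,0.3325,0,0,-0.003,0.03,-0.0045,0.3325,0,0,-0.003]

```text
time_s: 3.03
tool_pos: [0.5118, -0.1015, 0.1051]
tool_rot: [-0.001, 0.782, 0.623, -0.0]
contact_force: [0.7, -0.2, 0.4]
gripper_width: 0.999
```

Request:
jog_arm:
  steps: [0,0,0,0,0,0,0,0,0,0,0,0,0,0,0,0,0,0,0,0,0,0,0,0,0,0,0,0,0,0,0,0,0,0,0,0]
  grip: 1
  newtons: 45

```text
time_s: 3.53
tool_pos: [0.5123, -0.1031, 0.1063]
tool_rot: [0.0, 0.782, 0.623, 0.0]
contact_force: [0.1, 0.0, -0.6]
gripper_width: 0.569
```

Request:
jog_arm:
  steps: [0,0,0,0,0,0,0,0,0,0,0,0,0,0,0,0,0,0,0,0,0,0,0,0,0,0,0,0,0,0,0,0,0,0,0,0]

```text
time_s: 4.03
tool_pos: [0.5122, -0.103, 0.1057]
tool_rot: [0.0, 0.782, 0.623, 0.0]
contact_force: [1.2, -0.5, -1.2]
gripper_width: 0.273
```

Request:
jog_arm:
  steps: [0.006,0,0,0,0,0,0.015,0,0,0,0,0,0.025,0,0,0,0,0,0.035,0,0,0,0,0,0.045,0,0,0,0,0,0.055,0,0,0,0,0,0.062,0,0,0,0,0,0.065,0,0,0,0,0]

```text
time_s: 4.7
tool_pos: [0.5182, -0.077, 0.1058]
tool_rot: [0.0, 0.782, 0.623, 0.0]
contact_force: [1.8, -4.0, -2.0]
gripper_width: 0.27
```

Request:
jog_arm:
  steps: [0.00125,0,0,0,0,0,0.0025,0,0,0,0,0,0.00375,0,0,0,0,0,0.005,0,0,0,0,0,0.00625,0,0,0,0,0,0.0075,0,0,0,0,0,0.00875,0,0,0,0,0,0.01,0,0,0,0,0]

```text
time_s: 5.37
tool_pos: [0.5189, -0.0737, 0.1057]
tool_rot: [0.0, 0.782, 0.623, 0.0]
contact_force: [1.8, -2.7, -1.8]
gripper_width: 0.276
```

Request:
jog_arm:
  steps: [0.00075,0,0,0,0,0,0.0015,0,0,0,0,0,0.00225,0,0,0,0,0,0.003,0,0,0,0,0,0.00375,0,0,0,0,0,0.0045,0,0,0,0,0,0.00525,0,0,0,0,0,0.006,0,0,0,0,0]

```text
time_s: 6.03
tool_pos: [0.5194, -0.0713, 0.1058]
tool_rot: [0.0, 0.782, 0.623, 0.0]
contact_force: [2.7, -3.4, -1.3]
gripper_width: 0.275
```

Request:
jog_arm:
  steps: [0.0005,0,0,0,0,0,0.001,0,0,0,0,0,0.0015,0,0,0,0,0,0.002,0,0,0,0,0,0.0025,0,0,0,0,0,0.003,0,0,0,0,0,0.0035,0,0,0,0,0,0.004,0,0,0,0,0]

```text
time_s: 6.7
tool_pos: [0.5198, -0.0698, 0.1058]
tool_rot: [0.0, 0.782, 0.623, 0.0]
contact_force: [3.5, -3.4, -0.9]
gripper_width: 0.276
```

Request:
jog_arm:
  steps: [0.0005,0,0,0,0,0,0.001,0,0,0,0,0,0.0015,0,0,0,0,0,0.002,0,0,0,0,0,0.0025,0,0,0,0,0,0.003,0,0,0,0,0,0.0035,0,0,0,0,0,0.004,0,0,0,0,0]

```text
time_s: 7.37
tool_pos: [0.5201, -0.0685, 0.1057]
tool_rot: [0.0, 0.782, 0.623, -0.0]
contact_force: [2.2, -5.6, -2.8]
gripper_width: 0.278
```

Request:
jog_arm:
  steps: [0.00025,0,0,0,0,0,0.0005,0,0,0,0,0,0.00075,0,0,0,0,0,0.001,0,0,0,0,0,0.00125,0,0,0,0,0,0.0015,0,0,0,0,0,0.0015,0,0,0,0,0,0.0015,0,0,0,0,0]

```text
time_s: 8.03
tool_pos: [0.5201, -0.0684, 0.1058]
tool_rot: [0.0, 0.782, 0.623, -0.001]
contact_force: [1.7, -7.0, -1.7]
gripper_width: 0.274
```

Request:
jog_arm:
  steps: [0.0006,0,0,0,0,0,0.0012,0,0,0,0,0,0.0018,0,0,0,0,0,0.0024,0,0,0,0,0,0.003,0,0,0,0,0,0.0036,0,0,0,0,0,0.004,0,0,0,0,0,0.004,0,0,0,0,0]

```text
time_s: 8.7
tool_pos: [0.5201, -0.0684, 0.1057]
tool_rot: [0.001, 0.782, 0.623, -0.002]
contact_force: [0.5, -13.8, -1.8]
gripper_width: 0.273
```

Request:
jog_arm:
  steps: [0.0005,0,0,0,0,0,0.001,0,0,0,0,0,0.001,0,0,0,0,0,0.001,0,0,0,0,0,0.001,0,0,0,0,0,0.001,0,0,0,0,0,0.001,0,0,0,0,0,0.001,0,0,0,0,0]

```text
time_s: 9.37
tool_pos: [0.5201, -0.0683, 0.1058]
tool_rot: [0.001, 0.782, 0.623, -0.002]
contact_force: [-0.0, -14.9, -2.5]
gripper_width: 0.275
```

Request:
jog_arm:
  steps: [-0.0015,0,0,0,0,0,-0.003,0,0,0,0,0,-0.0045,0,0,0,0,0,-0.006,0,0,0,0,0,-0.0075,0,0,0,0,0,-0.008,0,0,0,0,0,-0.008,0,0,0,0,0]

```text
time_s: 9.95
tool_pos: [0.5201, -0.0685, 0.1057]
tool_rot: [-0.0, 0.782, 0.623, 0.0]
contact_force: [5.3, -1.7, -2.3]
gripper_width: 0.279
```

Request:
jog_arm:
  steps: [0,0,0,0,0,0,0,0,0,0,0,0,0,0,0,0,0,0,0,0,0,0,0,0,0,0,0,0,0,0,0,0,0,0,0,0]
  grip: 0.2

```text
time_s: 10.45
tool_pos: [0.5197, -0.0686, 0.1056]
tool_rot: [-0.0, 0.782, 0.623, -0.0]
contact_force: [0.1, -0.1, 0.3]
gripper_width: 0.402
```

Request:
jog_arm:
  steps: [0,0,-0.06,0,0,0,0,0,-0.15,0,0,0,0,0,-0.24,0,0,0,0,0,-0.32,0,0,0,0,0,-0.325,0,0,0,0,0,-0.325,0,0,0]

```text
time_s: 10.95
tool_pos: [0.5213, -0.0692, 0.2383]
tool_rot: [0.002, 0.782, 0.623, 0.001]
contact_force: [0.1, -0.1, 0.1]
gripper_width: 0.401
```

Request:
jog_arm:
  steps: [0.07,0.002,0,0,0,0,0.15,0.002,0,0,0,0,0.2225,0.002,0,0,0,0,0.2225,0.002,0,0,0,0,0.2225,0.002,0,0,0,0,0.2225,0.002,0,0,0,0,0.2225,0.002,0,0,0,0]
  grip: 1

```text
time_s: 11.53
tool_pos: [0.5401, 0.0169, 0.2348]
tool_rot: [-0.001, 0.783, 0.622, -0.001]
contact_force: [0.3, -0.0, -0.1]
gripper_width: 0.006
```

```bash
python3 - <<'E'
from h import *
s=robot.read_state();print(s["time_s"],s["tool_pos"],s["contact_force"],s["gripper_width"])
a=robot.snapshot("side")[110:260,220:370];b=robot.snapshot("scene")[130:280,320:520]
im=np.hstack([cv2.resize(a,None,fx=2.2,fy=2.2),cv2.resize(b,None,fx=2.2,fy=2.2)]);cv2.imwrite("pics/k1.png",im[:,:,::-1])
for c in("side","scene"): print(c,[(np.round(q["position"],4),q["confidence"]) for q in robot.spot_in(c,"bolt_top")[:2]])
E
```

```text
11.5333 [0.54007977 0.01691822 0.2347562 ] [ 0.25119    -0.01576726 -0.06208852] 0.005642024946644394
side [(array([0.5349, 0.0051, 0.2033]), 0.73)]
scene [(array([0.544 , 0.0136, 0.199 ]), 0.59)]
```

View pics/k1.png

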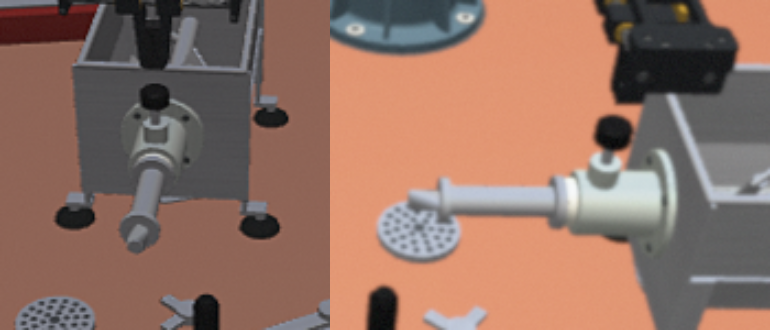

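```bash
python3 - <<'E'
from h import *
P={"tcp":(.5401,.0169,.2348),"knobA":(.5405,.0182,.21),"knobB":(.5388,.008,.21),"axis":(.5201,-.0684,.125)}
for c in("side","scene"):
    k=robot.calibration(c)
    for n,p in P.items(): print(c,n,np.round(cv2.projectPoints(np.array([p]),np.array(k["rvec"]),np.array(k["tvec"]),np.array(k["camera_matrix"]),None)[0].ravel(),1))
a=robot.snapshot("side")[120:180,260:320];b=robot.snapshot("scene")[150:210,420:480]
im=np.hstack([cv2.resize(a,None,fx=6.5,fy=6.5),cv2.resize(b,None,fx=6.5,fy=6.5)]);cv2.imwrite("pics/k2.png",im[:,:,::-1])
E
```

```text
side tcp [289.3 139. ]
side knobA [289.7 148.9]
side knobB [289.4 151. ]
side axis [285.4 202.6]
scene tcp [454.5 174. ]
scene knobA [452.2 185.6]
scene knobB [446.4 185.7]
scene axis [395.  221.1]
```

View pics/k2.png

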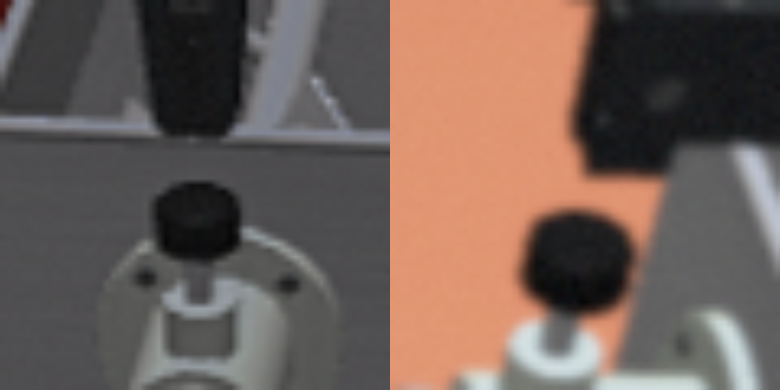

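Request:
jog_arm:
  steps: [-0.01,0,0,0,0,0,-0.01,0,0.02,0,0,0,-0.01,0,0.04,0,0,0,-0.01,0,0.05,0,0,0,-0.01,0,0.06,0,0,0,-0.01,0,0.065,0,0,0,-0.01,0,0.07,0,0,0,-0.01,0,0.075,0,0,0]

```text
time_s: 12.5
tool_pos: [0.5397, 0.0139, 0.2057]
tool_rot: [-0.0, 0.782, 0.623, -0.0]
contact_force: [-1.7, 0.4, 1.6]
gripper_width: 0.005
```

Request:
jog_arm:
  steps: [0,0,0.003,0,0,0,0,0,0.006,0,0,0,0,0,0.009,0,0,0,0,0,0.012,0,0,0,0,0,0.015,0,0,0,0,0,0.018,0,0,0,0,0,0.021,0,0,0,0,0,0.024,0,0,0]

```text
time_s: 13.17
tool_pos: [0.5399, 0.0139, 0.1961]
tool_rot: [0.0, 0.782, 0.623, 0.0]
contact_force: [-1.1, 1.1, 1.6]
gripper_width: 0.008
```

Request:
jog_arm:
  steps: [0,0,0.002,0,0,0,0,0,0.004,0,0,0,0,0,0.006,0,0,0,0,0,0.008,0,0,0,0,0,0.01,0,0,0,0,0,0.012,0,0,0,0,0,0.014,0,0,0,0,0,0.014,0,0,0]

```text
time_s: 13.83
tool_pos: [0.5399, 0.0139, 0.1914]
tool_rot: [0.0, 0.782, 0.623, 0.0]
contact_force: [-3.8, 1.7, 8.0]
gripper_width: 0.003
```

Stopped at 191.4 mm, the fully-down height, with 8 N. A little firmer to be sure.

Request:
jog_arm:
  steps: [0,0,0.001,0,0,0,0,0,0.002,0,0,0,0,0,0.003,0,0,0,0,0,0.004,0,0,0,0,0,0.004,0,0,0,0,0,0.004,0,0,0]

```text
time_s: 14.33
tool_pos: [0.5399, 0.0139, 0.1913]
tool_rot: [0.0, 0.782, 0.623, 0.0]
contact_force: [-7.0, 1.2, 17.4]
gripper_width: 0.005
```

Request:
jog_arm:
  steps: [0,0,-0.03,0,0,0,0,0,-0.09,0,0,0,0,0,-0.125,0,0,0,-0.06,-0.001,-0.125,0,0,0,-0.14,-0.002,-0.125,0,0,0,-0.212,-0.003,-0.125,0,0,0,-0.212,-0.003,-0.125,0,0,0,-0.212,-0.003,-0.125,0,0,0]

```text
time_s: 15.0
tool_pos: [0.5195, -0.0698, 0.239]
tool_rot: [0.0, 0.783, 0.622, 0.0]
contact_force: [0.4, 0.5, 0.5]
gripper_width: 0.004
```

Request:
jog_arm:
  steps: [0,0,0,0,0,0,0,0,0,0,0,0,0,0,0,0,0,0,0,0,0,0,0,0,0,0,0,0,0,0,0,0,0,0,0,0,0,0,0,0,0,0]
  grip: 0.1

```text
time_s: 15.58
tool_pos: [0.5196, -0.0682, 0.2389]
tool_rot: [-0.0, 0.782, 0.623, -0.0]
contact_force: [-0.2, 1.2, 1.1]
gripper_width: 0.45
```

```bash
python3 - <<'E'
from h import *
s=robot.read_state();print(s["time_s"],s["tool_pos"],s["contact_force"],s["gripper_width"])
w=robot.snapshot("wrist");b=robot.snapshot("scene")[150:240,330:480]
im=np.zeros((480,760,3),np.uint8);im[:,:440]=w[:,100:540];im[:192,440:760]=cv2.resize(b,(320,192));cv2.imwrite("pics/k3.png",im[:,:,::-1])
E
```

```text
15.5833 [ 0.51960126 -0.0682325   0.2388886 ] [-0.16024873  1.22438796  1.06384557] 0.450056198782151
```

View pics/k3.png

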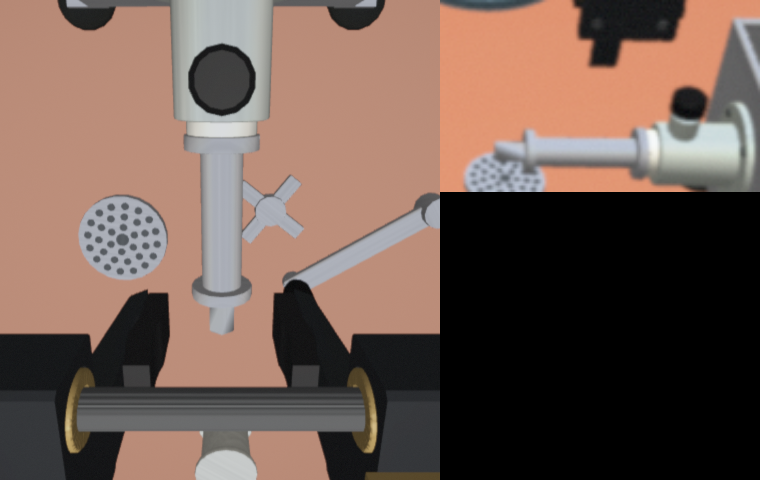

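Request:
jog_arm:
  steps: [0,0,0.08,0,0,0,0,0,0.17,0,0,0,0,0,0.26,0,0,0,0,0,0.32,0,0,0,0,0,0.3325,0,0,0,0,0,0.3325,0,0,0,0,0,0.3325,0,0,0]

```text
time_s: 16.27
tool_pos: [0.5204, -0.0688, 0.1071]
tool_rot: [0.001, 0.782, 0.623, 0.0]
contact_force: [1.3, 0.0, 0.0]
gripper_width: 0.45
```

Request:
jog_arm:
  steps: [0,0,0,0,0,0,0,0,0,0,0,0,0,0,0,0,0,0,0,0,0,0,0,0,0,0,0,0,0,0,0,0,0,0,0,0,0,0,0,0,0,0]
  grip: 1
  newtons: 45

```text
time_s: 16.85
tool_pos: [0.5201, -0.0688, 0.1078]
tool_rot: [0.001, 0.782, 0.623, 0.0]
contact_force: [-3.7, 0.0, 5.6]
gripper_width: 0.277
```

Request:
jog_arm:
  steps: [-0.001,0,0,0,0,0,-0.002,0,0,0,0,0,-0.003,0,0,0,0,0,-0.004,0,0,0,0,0,-0.005,0,0,0,0,0,-0.006,0,0,0,0,0,-0.007,0,0,0,0,0,-0.008,0,0,0,0,0]

```text
time_s: 17.52
tool_pos: [0.5195, -0.0712, 0.1077]
tool_rot: [0.0, 0.782, 0.623, 0.001]
contact_force: [-2.4, 4.1, 6.1]
gripper_width: 0.281
```

Request:
jog_arm:
  steps: [-0.001,0,0,0,0,0,-0.002,0,0,0,0,0,-0.003,0,0,0,0,0,-0.004,0,0,0,0,0,-0.005,0,0,0,0,0,-0.006,0,0,0,0,0,-0.006,0,0,0,0,0]

```text
time_s: 18.1
tool_pos: [0.519, -0.0736, 0.1077]
tool_rot: [0.0, 0.782, 0.623, 0.001]
contact_force: [-2.7, 3.7, 5.0]
gripper_width: 0.277
```

Request:
jog_arm:
  steps: [-0.001,0,0,0,0,0,-0.002,0,0,0,0,0,-0.003,0,0,0,0,0,-0.004,0,0,0,0,0,-0.005,0,0,0,0,0,-0.006,0,0,0,0,0,-0.006,0,0,0,0,0]

```text
time_s: 18.68
tool_pos: [0.5184, -0.0759, 0.1078]
tool_rot: [0.0, 0.782, 0.623, 0.001]
contact_force: [-2.1, 2.5, 5.6]
gripper_width: 0.276
```

Request:
jog_arm:
  steps: [-0.001,0,0,0,0,0,-0.002,0,0,0,0,0,-0.003,0,0,0,0,0,-0.004,0,0,0,0,0,-0.005,0,0,0,0,0,-0.006,0,0,0,0,0,-0.006,0,0,0,0,0]

```text
time_s: 19.27
tool_pos: [0.5182, -0.077, 0.1078]
tool_rot: [-0.0, 0.782, 0.623, 0.002]
contact_force: [-0.4, 8.0, 5.1]
gripper_width: 0.276
```

Request:
jog_arm:
  steps: [-0.0007,0,0,0,0,0,-0.0014,0,0,0,0,0,-0.0021,0,0,0,0,0,-0.0028,0,0,0,0,0,-0.0035,0,0,0,0,0,-0.0042,0,0,0,0,0,-0.0045,0,0,0,0,0,-0.0045,0,0,0,0,0]

```text
time_s: 19.93
tool_pos: [0.5181, -0.0771, 0.1077]
tool_rot: [-0.001, 0.782, 0.623, 0.003]
contact_force: [2.6, 15.3, 6.5]
gripper_width: 0.279
```

Request:
jog_arm:
  steps: [0,0,0,0,0,0,0,0,0,0,0,0,0,0,0,0,0,0,0,0,0,0,0,0,0,0,0,0,0,0]

```text
time_s: 20.35
tool_pos: [0.5182, -0.0771, 0.1078]
tool_rot: [-0.001, 0.782, 0.623, 0.003]
contact_force: [1.6, 15.3, 5.7]
gripper_width: 0.279
```

Request:
jog_arm:
  steps: [-0.0003,0,0,0,0,0,-0.0003,0,0,0,0,0,-0.0003,0,0,0,0,0,-0.0003,0,0,0,0,0,-0.0003,0,0,0,0,0,-0.0003,0,0,0,0,0,-0.0003,0,0,0,0,0,-0.0003,0,0,0,0,0]

```text
time_s: 21.02
tool_pos: [0.5181, -0.0772, 0.1077]
tool_rot: [-0.001, 0.782, 0.623, 0.003]
contact_force: [1.8, 15.5, 5.8]
gripper_width: 0.278
```

Request:
jog_arm:
  steps: [0.001,0,0,0,0,0,0.002,0,0,0,0,0,0.003,0,0,0,0,0,0.004,0,0,0,0,0,0.005,0,0,0,0,0,0.006,0,0,0,0,0,0.007,0,0,0,0,0,0.008,0,0,0,0,0]

```text
time_s: 21.68
tool_pos: [0.5182, -0.0768, 0.1078]
tool_rot: [0.001, 0.782, 0.623, 0.001]
contact_force: [-2.3, 2.5, 4.6]
gripper_width: 0.277
```

Request:
jog_arm:
  steps: [0.001,0,0,0,0,0,0.002,0,0,0,0,0,0.003,0,0,0,0,0,0.004,0,0,0,0,0,0.005,0,0,0,0,0,0.006,0,0,0,0,0,0.007,0,0,0,0,0,0.008,0,0,0,0,0]

```text
time_s: 22.35
tool_pos: [0.5186, -0.0751, 0.1077]
tool_rot: [0.001, 0.782, 0.623, -0.0]
contact_force: [-3.6, -2.5, 5.0]
gripper_width: 0.276
```

Request:
jog_arm:
  steps: [0.001,0,0,0,0,0,0.002,0,0,0,0,0,0.003,0,0,0,0,0,0.004,0,0,0,0,0,0.005,0,0,0,0,0,0.006,0,0,0,0,0,0.007,0,0,0,0,0,0.008,0,0,0,0,0]

```text
time_s: 23.02
tool_pos: [0.5194, -0.072, 0.1078]
tool_rot: [0.001, 0.782, 0.623, -0.0]
contact_force: [-4.0, -2.3, 5.8]
gripper_width: 0.276
```

Request:
jog_arm:
  steps: [0.001,0,0,0,0,0,0.002,0,0,0,0,0,0.003,0,0,0,0,0,0.004,0,0,0,0,0,0.005,0,0,0,0,0,0.006,0,0,0,0,0,0.007,0,0,0,0,0,0.008,0,0,0,0,0]

```text
time_s: 23.68
tool_pos: [0.5201, -0.0689, 0.1078]
tool_rot: [0.001, 0.782, 0.623, -0.0]
contact_force: [-4.1, -1.5, 6.2]
gripper_width: 0.279
```

Request:
jog_arm:
  steps: [0.0006,0,0,0,0,0,0.0012,0,0,0,0,0,0.0018,0,0,0,0,0,0.0024,0,0,0,0,0,0.003,0,0,0,0,0,0.0036,0,0,0,0,0,0.004,0,0,0,0,0,0.004,0,0,0,0,0]

```text
time_s: 24.35
tool_pos: [0.5201, -0.0687, 0.1078]
tool_rot: [0.002, 0.782, 0.623, -0.001]
contact_force: [-5.9, -7.2, 5.5]
gripper_width: 0.273
```

Request:
jog_arm:
  steps: [0.0006,0,0,0,0,0,0.0012,0,0,0,0,0,0.0018,0,0,0,0,0,0.0024,0,0,0,0,0,0.003,0,0,0,0,0,0.0036,0,0,0,0,0,0.004,0,0,0,0,0,0.004,0,0,0,0,0]

```text
time_s: 25.02
tool_pos: [0.5201, -0.0686, 0.1078]
tool_rot: [0.002, 0.782, 0.623, -0.002]
contact_force: [-7.8, -14.8, 5.0]
gripper_width: 0.277
```

Request:
jog_arm:
  steps: [0,0,0,0,0,0,0,0,0,0,0,0,0,0,0,0,0,0,0,0,0,0,0,0]

```text
time_s: 25.35
tool_pos: [0.5201, -0.0686, 0.1078]
tool_rot: [0.002, 0.782, 0.623, -0.002]
contact_force: [-7.9, -14.0, 5.8]
gripper_width: 0.281
```

Request:
jog_arm:
  steps: [0,0,0,0,0,0,0,0,0,0,0,0,0,0,0,0,0,0,0,0,0,0,0,0,0,0,0,0,0,0,0,0,0,0,0,0,0,0,0,0,0,0,0,0,0,0,0,0]

```text
time_s: 26.02
tool_pos: [0.5201, -0.0686, 0.1078]
tool_rot: [0.002, 0.782, 0.623, -0.002]
contact_force: [-8.8, -13.5, 4.6]
gripper_width: 0.276
```

Request:
jog_arm:
  steps: [-0.0012,0,0,0,0,0,-0.0024,0,0,0,0,0,-0.0036,0,0,0,0,0,-0.0048,0,0,0,0,0,-0.006,0,0,0,0,0,-0.007,0,0,0,0,0,-0.008,0,0,0,0,0,-0.008,0,0,0,0,0]

```text
time_s: 26.68
tool_pos: [0.5201, -0.0688, 0.1078]
tool_rot: [0.001, 0.782, 0.623, 0.0]
contact_force: [-4.0, -1.9, 4.5]
gripper_width: 0.277
```

Request:
jog_arm:
  steps: [0,0,0,0,0,0,0,0,0,0,0,0,0,0,0,0,0,0,0,0,0,0,0,0,0,0,0,0,0,0,0,0,0,0,0,0]
  grip: 0.1

```text
time_s: 27.18
tool_pos: [0.5197, -0.068, 0.1059]
tool_rot: [0.0, 0.782, 0.623, 0.0]
contact_force: [-0.0, 0.7, -0.6]
gripper_width: 0.45
```

Request:
jog_arm:
  steps: [0,0,-0.06,0,0,0,0,0,-0.15,0,0,0,0,0,-0.24,0,0,0,0,0,-0.32,0,0,0,0,0,-0.34,0,0,0,0,0,-0.34,0,0,0,0,0,-0.34,0,0,0]

```text
time_s: 27.77
tool_pos: [0.5195, -0.0679, 0.2414]
tool_rot: [-0.0, 0.782, 0.623, -0.0]
contact_force: [0.1, 0.2, -0.2]
gripper_width: 0.448
```

```bash
python3 - <<'E'
from h import *
s=robot.read_state();print(s["time_s"],s["tool_pos"],s["contact_force"],s["gripper_width"])
w=robot.snapshot("wrist");b=robot.snapshot("scene")[150:240,330:480]
im=np.zeros((480,760,3),np.uint8);im[:,:440]=w[:,100:540];im[:192,440:760]=cv2.resize(b,(320,192));cv2.imwrite("pics/k4.png",im[:,:,::-1])
E
```

```text
27.7667 [ 0.51947477 -0.0679495   0.24135097] [ 0.1411867   0.21725434 -0.23891192] 0.44782688636494833
```

View pics/k4.png

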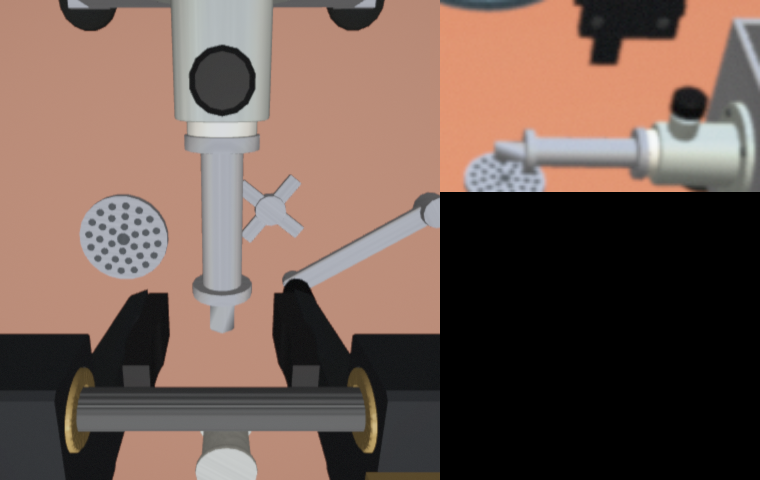

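The collar sits on the thrust ring, the bolt is down, the gripper is clear and nothing else has moved. Handing in.

```bash
python3 -c "
from rig import robot
print(robot.hand_in())"
```

```text
the job is handed in; nothing more can be done
None
```

The job is done and handed in at about 28 s of the 72 s allowed; the hand-in gives no verdict.

- **Push home:** I pinched the shaft by its neck and pushed it about 35 mm until the collar met the thrust ring, easing the force up to about 15 N.
- **Keeper bolt:** I pressed the bolt down until it stopped at 191 mm, its fully-down height, and held it there with about 17 N.
- **End float:** I pulled the shaft out against the bolt at about 15 N for roughly a second, then pushed it back against the ring at about 15 N for roughly a second. The float measured about 8.5 mm. The highest total force I read was about 19 N (while pressing the bolt), but I only read it at the end of each move, not continuously.

**Last checks:** The last pictures show the collar on the ring, the bolt down, the gripper clear with no force on it, and the mincer plate, knife and crank where they were. I did not look again at the spice jar, sharpening steel, boning knife or spool at the end, but the arm never came near them.

**Disagreement:** The cameras differed by about 10 mm on where the bolt was along the shaft. I aimed in between, and the 191 mm stop together with the last pictures confirmed the press landed on the knob.

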